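# Unlock the blue cash box on the market stall

## Task

Trading is about to start: unlock the blue cash box, and do not touch the grey one beside it. First slide the blue box's yellow safety tab all the way sideways so that its bolt is clear of the steel latch bar, then lift the latch by its black grip until the bar stands upright, and leave both like that. Never force the latch up while the tab still holds it down.

Things in the scene. Friction and masses are not known exactly. Their poses are not given: they have to be found in the camera images.
- blue_box: Blue steel cash box fixed to the counter, 150 (its x) by 220 (its y) mm, lid top 85 mm up. Origin: centre of its underside; z up, latch grip at the -x side, yaw within 0.35 rad of the robot's axes. On the lid: yellow safety tab in 10 mm high rails, steel latch bar along x with a black grip, a 30 mm high bolt guide at (-10, -14) mm, 25 mm (x) by 12 mm. Above these, fingers have free room beside both grips.
- blue_tab_grip (a point): Point on the centre line of the safety tab's upright yellow grip, 36 mm above the lid; grip 12 (x) x 26 (y) mm, top 52 mm above the lid. In the box's frame it starts at (-10, 54 to 60, 121) mm, locked; it slides in rails to +y, stop at y = 89, bolt clear of the latch beyond y = 71. Pinch it across x. Friction about 0.5 N. Its bolt, top 25 mm above the lid, runs 94 mm from the grip to -y, over the latch bar.
- blue_latch (a joint): Latch angle, rad: 0 shut, 1.57 upright, 1.75 stop; blocked within 0.15 while locked. 2 to 3 N lifts it, friction holds it. Hinge along y at (36, -30, 99) mm in the box's frame. Upright black grip 20 (y) x 18 (x) x 32 mm high, centre when shut (-64, -30, 118) mm; the bar goes on 23 mm past it. Pinch across y, carry up and over to +x in an arc about the hinge; the grip may turn in the fingers.
- grey_box: Grey cash box, same shape and size, with a tab and latch of its own, fixed to the counter to the left or right of the blue one, centres 400 mm or more apart. Origin: centre of its underside, axes as for the blue box. Not to be touched.

How it is judged:
On the way:
1. the blue box's safety tab is slid clear (at least 22 mm) while its latch is still down (y of blue_tab_grip in the frame of blue_box above 0.076 m and value of joint blue_latch below 0.15 rad), for 0.2 s.
At the end, for the whole second after the job is handed in: The blue box's safety tab is slid clear, at least 22 mm from its locked place, and its latch stands at 1.2 rad (69 degrees) or more, at rest (y of blue_tab_grip in the frame of blue_box above 0.076 m and value of joint blue_latch above 1.2 rad and velocity of joint blue_latch between -0.05 and 0.05 rad/s); the robot touches nothing.
It fails at once if the latch of the blue box is forced past 0.2 rad while the tab is less than 15 mm out (y of blue_tab_grip in the frame of blue_box below 0.069 m and value of joint blue_latch above 0.2 rad).
It fails at once if the robot touches the grey box (more than 1 N) (contact force between grey_box and the fingers above 1 N or contact force between grey_box and the arm above 1 N).
It also fails if it takes over 42 s, if anything falls off the work surface, if the arm or the gripper's body presses on something with over 40 N, if the wrist force passes 120 N, or if a joint passes its speed limit or range.

## Robot

A 6-joint arm with a two-finger parallel gripper is mounted at the origin on the work surface. World frame = base frame: x ahead of the robot, y to its left, z up, the work surface at z = 0. Lengths are in m, angles in rad, forces in N, time in s.
With the tool pointing down it reaches from about 0.275 to 0.85 m from the base axis. Payload 5.2 kg.
Tool frame: the origin (TCP) lies on the centre line of the jaws, within the pads' length; the fingertips stand manip.finger_overhang ahead of it and the grasp point (between the pads) lies 5 mm behind it (manip.finger_overhang is the distance from the TCP to the fingertips, in m); z points along the fingers, y is the direction in which the jaws open and shut (so a half turn about z gives the same grasp; the last joint's range is limited). The gripper opens to 85 mm and grips with 20 to 120 N. Pads are 22 mm wide; open, the fingers measure 114 mm over their backs; the gripper's body (76 mm by 85 mm) begins 54 mm behind the grasp point. The pads swing forward as they close: fully open they stand 13 mm farther back than shut.
Start: joints at [0.978, 0.259, 1.535, -0, 1.348, -0.203], TCP at [0.209, 0.509, 0.245] pointing down, gripper open.
Joint ranges: [-3.14, 3.14], [-0.91, 2.08], [0.19, 2.58], [-1.22, 4.36], [0.22, 2.71], [-3.12, 3.12]. Speed limits (rad/s): [2.57, 2.57, 3.14, 3.14, 3.14, 3.14].

## Interface

Orientations are given as a rotation vector (axis times angle).
In Python, from plant import manip, imaging, job gives the robot as it stands.
- The arm moves only by the tool carry_out, never from a script. Its argument "plan" is a list that holds one entry, the list of rows, each a list of 7 numbers: the shift along the tool's x, y, z scaled (see below), then the turn, a rotation vector about the tool's x, y, z scaled (see below), then the closure, from -1 (fully open) to 1 (shut). In form: [[[tx, ty, tz, wx, wy, wz, jaw], ...]]. A call has 1 to 20 rows; each row is the pose to reach, as a shift and turn from the pose commanded when the call began, along the tool's axes at that moment, turning the shorter way round; what a row does not reach only later rows make up. The controller multiplies each number of a shift by 50 cm and each number of a turn by 360 degrees. A row lasts 1/12 s, in which the tool goes at most 41.7 mm and 7.16 degrees, less where a joint would pass 70% of its speed; a pose out of reach is approached as far as the arm can. A call with a number of a shift or a turn outside -1 to 1 is refused whole. A call with a gripper value outside its range is refused whole. The fingers move at their own pace and stop on an object; "squeeze" is the grip in N (left out, the last holds). Time passes only in rows, so rows that repeat a pose let the fingers close. It gives the time, the measured TCP pose, the force and the opening at its end, in the units of the state.
- manip.state(): the state, without advancing time (a new reading comes with each control period).
- imaging.grab_frame(name): name is "side" or "top"; returns (picture, depth): 420x560x3 uint8, blue, green, red; 420x560 float32, m along the optical axis (not along the pixel's ray), 0 where there is no reading.
- imaging.camera_model(name): a dict with "fx", "fy", "cx", "cy" (pixels), "rvec" (rotation vector, rad) and "tvec" (3), from world to camera coordinates, as OpenCV has them. Camera axes: x right, y down, z forward; pixel columns grow to the right and rows downward; lengths in m; the calibration is good to about 2 mm. A picture is of the moment at which its call begins. camera_model takes no time and is no camera call.
- job.hand_in(): hands the job in, once; it reports no verdict.
The state is a dict: "clock": time; "q": joint angles; "joint_vel": joint speeds; "joint_torque": joint torques, N m; "tool_pos": TCP position; "eef_rot": TCP orientation; "force": force on the tool from outside, world axes, zero at the start; "wrist_torque": the same for the moment, N m; "grip_width": finger opening in m.
Only numpy, scipy, OpenCV 4.12 (cv2) and the standard library are available. Lean on these libraries where they do the work, as an engineer would, in place of code of your own. Each camera call takes 0.05 s, during which the arm holds its last target. There are 200 camera calls.

## Working session

There is one attempt and no reset: what is moved stays moved. The work goes in short steps, Python scripts to look and compute and a tool call to move; the robot and the scene stay as the last step left them, time stands still between calls to the robot, and variables do not carry over. Pictures are saved under pics/ and viewed, about 8 in all and at most 12, crops included, and the job is handed in when it is done.

Besides the shell and the picture viewer there is one more tool, called after "Emit:" as a command line: name --argument value ..., lists and objects as JSON in quotes. carry_out: Moves the arm, as the interface text tells. Its arguments: {"type":"object","properties":{"plan":{"type":"array","items":{"type":"array","items":{"type":"array","items":{"type":"number"}}}},"squeeze":{"type":"number"}},"required":["plan"]}

```bash
mkdir -p pics; ls; python3 - <<'E'
from plant import manip, imaging, job
import cv2,numpy as np
print(manip.state(), manip.finger_overhang)
for n in("top","side"):
    p,d=imaging.grab_frame(n); cv2.imwrite(f"pics/{n}0.png",p); np.save(f"{n}0.npy",d); print(n,imaging.camera_model(n))
E
```

```text
pics
{'clock': 0.0, 'q': array([ 9.78202468e-01,  2.59360021e-01,  1.53610021e+00, -1.69082803e-05,
        1.34796315e+00, -2.02810559e-01]), 'joint_vel': array([-0.00040534, -0.00034435, -0.0008495 ,  0.00117625, -0.00066458,
        0.00132765]), 'joint_torque': array([ 2.50761659e-03, -4.46016347e+01, -2.90581620e+01, -3.18477021e-05,
        1.13110439e-02,  4.64041750e-05]), 'tool_pos': array([0.20869804, 0.50832758, 0.24445862]), 'eef_rot': array([-6.08261211e-01, -3.08143742e+00,  2.66069243e-03]), 'force': array([0.27298701, 0.00554796, 0.00970564]), 'wrist_torque': array([-0.03876528,  0.03559889, -0.01829447]), 'grip_width': 0.08533881271796069} 0.014
top {'fx': 426.5875959729825, 'fy': 426.5875959729825, 'cx': 267.3880063413264, 'cy': 206.66899169203782, 'rvec': array([ 2.21361592, -2.15994877,  0.13466927]), 'tvec': array([-0.02268446,  0.54979065,  0.95235903])}
side {'fx': 459.84614833940276, 'fy': 459.84614833940276, 'cx': 277.81235818486914, 'cy': 207.04127020876388, 'rvec': array([ 0.36158514, -2.61304334,  1.4346821 ]), 'tvec': array([0.51917525, 0.16256175, 0.76268751])}
```

View pics/top0.png

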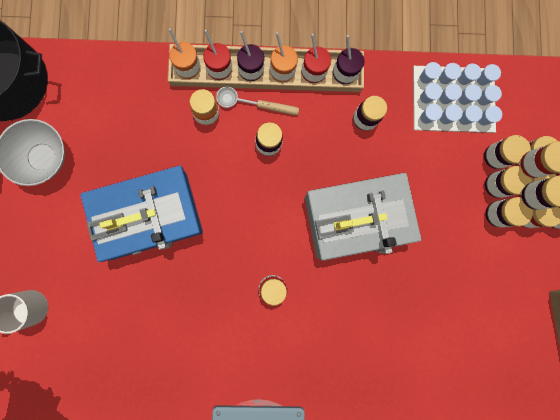

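View pics/side0.png

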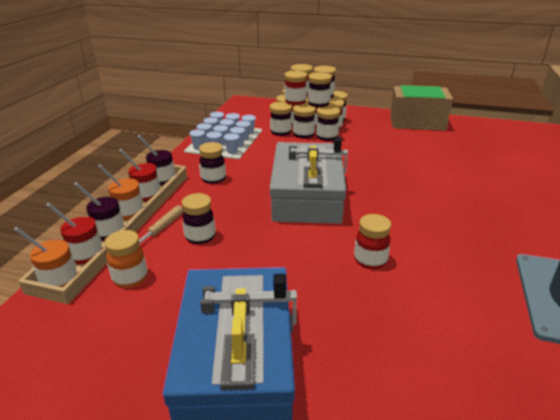

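The top view shows the blue box at about (141,214) and the grey one at about (363,216). On the blue box the black latch grip is near (157,238) and the tab grip near (112,222). The arm is outside both views.

```bash
cat > h.py <<'E'
import numpy as np,cv2
from scipy.spatial.transform import Rotation as R
from plant import manip, imaging
def cloud(n,d):
    m=imaging.camera_model(n); v,u=np.indices(d.shape)
    P=np.stack([(u-m['cx'])/m['fx']*d,(v-m['cy'])/m['fy']*d,d],-1)
    Q=(P-m['tvec'])@cv2.Rodrigues(m['rvec'])[0]   # R^T (P-t)
    Q[d<=0]=np.nan; return Q
def frame(p,Q):
    "lid outline -> centre, yaw"
    hsv=cv2.cvtColor(p,cv2.COLOR_BGR2HSV)
    return (hsv[...,0]>95)&(hsv[...,0]<125)&(hsv[...,1]>120)
E
python3 - <<'E'
from h import *
for n in("top","side"):
    p=cv2.imread(f"pics/{n}0.png"); d=np.load(f"{n}0.npy"); Q=cloud(n,d)
    b=frame(p,Q)&(abs(Q[...,2]-.085)<.008)&(abs(Q[...,1]-.3)<.2)&(Q[...,0]>.2)
    pts=Q[b]; print(n,len(pts),np.median(pts[:,2]))
    (cx,cy),s,a=cv2.minAreaRect(pts[:,:2].astype(np.float32)); print("rect",cx,cy,s,a)
    yaw=np.radians((a+45)%90-45); c=np.array([cx,cy]); 
    Rz=np.array([[np.cos(yaw),-np.sin(yaw)],[np.sin(yaw),np.cos(yaw)]])
    L=Q.copy(); L[...,:2]=(Q[...,:2]-c)@Rz
    print("yaw",yaw)
    hsv=cv2.cvtColor(p,cv2.COLOR_BGR2HSV)
    near=(abs(L[...,0])<.12)&(abs(L[...,1])<.13)
    y=near&(hsv[...,0]>20)&(hsv[...,0]<35)&(hsv[...,1]>150)&(L[...,2]>.127)
    k=near&(p.max(-1)<60)&(L[...,2]>.12)
    for nm,mm in(("tab",y),("latch",k)):
        if mm.sum(): print(nm,mm.sum(),L[mm].min(0),L[mm].max(0),np.median(L[mm],0))
E
```

```text
top 4295 0.08478050217083262
rect 0.5242494940757751 0.2644520401954651 (0.15148067474365234, 0.22333331406116486) 17.710189819335938
yaw 0.3091011235005918
tab 15 [-0.01499841  0.04508785  0.12767108] [-0.00771545  0.065209    0.13747205] [-0.01401806  0.04662465  0.13222609]
latch 34 [-0.07176788 -0.03989769  0.12064922] [-0.05737996 -0.02096884  0.13553311] [-0.06743438 -0.03780533  0.13250788]
side 8117 0.08474993635502007
rect 0.524628758430481 0.2694550156593323 (0.15079748630523682, 0.2224389612674713) 17.399490356445312
yaw 0.30367839488897247
tab 195 [-0.0150415   0.04171812  0.12700411] [-0.00447832  0.06989758  0.13871928] [-0.01023464  0.06060524  0.13631786]
latch 181 [-0.07074619 -0.03859999  0.1200811 ] [-0.05545256 -0.02110431  0.13576213] [-0.06351798 -0.02430597  0.13226018]
```

The box centre comes out at about (0.524, 0.267) with yaw 0.306. The grips sit where the nominal layout puts them, with the tab at y≈56 mm. Next I'll write a helper that converts a pose in the box frame into move numbers.

```bash
cat >> h.py <<'E'
C=np.array([.5244,.267,0]); YAW=.306; B=R.from_euler('z',YAW)
def tool(across,tilt=0):
    "tool down, jaws opening along box axis 'x' or 'y'; tilt about box y; nearest half turn"
    y={'x':[1,0,0],'y':[0,1,0]}[across]; z=np.array([0,0,-1.])
    cand=[B*R.from_euler('y',tilt)*R.from_matrix(np.array([np.cross(s*np.array(y),z),s*np.array(y),z]).T) for s in(1,-1)]
    cur=R.from_rotvec(manip.state()['eef_rot'])
    return min(cand,key=lambda c:(cur.inv()*c).magnitude())
def go(grasp_box,T):
    "row numbers for grasp point (box frame) and tool orientation T, from the present pose"
    s=manip.state(); cur=R.from_rotvec(s['eef_rot'])
    tcp=C+B.apply(grasp_box)+T.apply([0,0,.005])
    return np.r_[cur.inv().apply(tcp-s['tool_pos'])/.5,(cur.inv()*T).as_rotvec()/(2*np.pi)].round(4)
def inbox():
    s=manip.state(); T=R.from_rotvec(s['eef_rot'])
    return B.inv().apply(s['tool_pos']-T.apply([0,0,.005])-C).round(4), s['force'].round(2), round(s['grip_width'],4), s['clock']
E
python3 - <<'E'
from h import *
T=tool('x'); print(go([-.010,.056,.185],T), T.as_rotvec())
print(inbox()); 
for n in("top",):
    Q=cloud(n,np.load("top0.npy")); print(np.nanmax(Q[100:420,:200,2]))
E
```

```text
[-6.804e-01 -1.333e-01  1.291e-01 -3.000e-04  1.000e-04  1.393e-01] [1.85693524 2.53404734 0.        ]
(array([-0.2283,  0.3253,  0.2496]), array([0.1 , 0.15, 0.29]), 0.0853, 0.1)
0.14051520164332484
```

Emit:
carry_out --plan '[[[-0.34, -0.067, 0.0, 0, 0, 0.07, -0.3], [-0.68, -0.1333, 0.05, 0, 0, 0.1393, -0.3], [-0.68, -0.1333, 0.05, 0, 0, 0.1393, -0.3], [-0.68, -0.1333, 0.05, 0, 0, 0.1393, -0.3], [-0.68, -0.1333, 0.05, 0, 0, 0.1393, -0.3], [-0.68, -0.1333, 0.05, 0, 0, 0.1393, -0.3], [-0.68, -0.1333, 0.05, 0, 0, 0.1393, -0.3], [-0.68, -0.1333, 0.05, 0, 0, 0.1393, -0.3], [-0.6804, -0.1333, 0.129, 0, 0, 0.1393, -0.3], [-0.6804, -0.1333, 0.129, 0, 0, 0.1393, -0.3], [-0.6804, -0.1333, 0.129, 0, 0, 0.1393, -0.3], [-0.6804, -0.1333, 0.129, 0, 0, 0.1393, -0.3], [-0.6804, -0.1333, 0.129, 0, 0, 0.1393, -0.3], [-0.6804, -0.1333, 0.129, 0, 0, 0.1393, -0.3]]]' --squeeze 30

```text
clock: 1.27
tool_pos: [0.4981, 0.3191, 0.1826]
eef_rot: [1.854, 2.534, 0.004]
force: [0.1, 0.3, 0.8]
grip_width: 0.0558
```

```bash
python3 - <<'E'
from h import *
print(inbox(),manip.state()['q'].round(2)); T=tool('x'); print(go([-.010,.056,.122],T))
ims=[]
for n in("top","side"):
    p,d=imaging.grab_frame(n); ims.append(p)
a=cv2.resize(ims[0][140:300,60:260],(500,400)); b=cv2.resize(ims[1][180:420,120:340],(367,400))
cv2.imwrite("pics/p1.png",cv2.resize(np.hstack([a,b]),(780,360)))
E
```

```text
(array([-0.0094,  0.0576,  0.1876]), array([0.06, 0.28, 0.76]), 0.0558, 1.2667) [0.38 0.38 1.52 0.   1.24 0.07]
[-3.300e-03 -1.600e-03  1.311e-01  4.000e-04 -1.000e-04  3.000e-04]
```

View pics/p1.png

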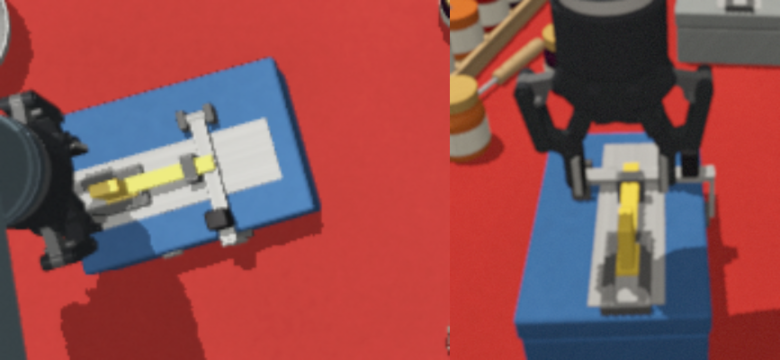

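The crops show the open fingers straddling the yellow grip in the side view: fingers at about x = 577 and 690, tab at 628. Before descending I'll check the depth along y by projecting the expected fingertip.

```bash
python3 - <<'E'
from h import *
s=manip.state(); T=R.from_rotvec(s['eef_rot'])
p,d=imaging.grab_frame("side"); m=imaging.camera_model("side")
pts=[s['tool_pos']+T.apply([0,y,z]) for y,z in((.028,.005),(-.028,.005))]+[C+B.apply(v) for v in([-.01,.043,.137],[-.01,.056,.137],[-.01,.069,.137])]
uv=cv2.projectPoints(np.array(pts),m['rvec'],m['tvec'],np.array([[m['fx'],0,m['cx']],[0,m['fy'],m['cy']],[0,0,1]]),None)[0][:,0]
print(uv.round(1))
for (u,v),c in zip(uv,[(0,255,0)]*2+[(255,0,255)]*3): cv2.circle(p,(int(u),int(v)),1,c,-1)
cv2.imwrite("pics/p2.png",cv2.resize(p[180:400,130:330],(700,600*7//7),interpolation=cv2.INTER_NEAREST))
E
```

```text
[[211.  301. ]
 [260.  299.8]
 [238.4 316.3]
 [237.9 324.3]
 [237.4 332.7]]
```

View pics/p2.png

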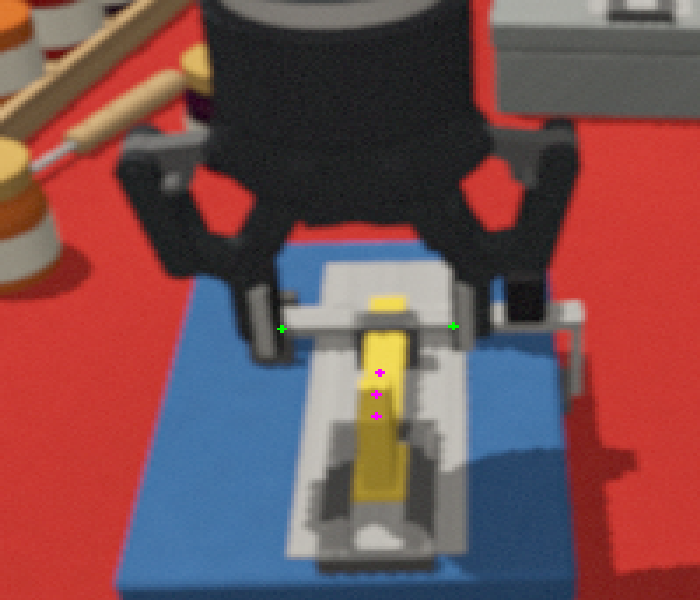

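```bash
python3 - <<'E'
from h import *
p=cv2.imread("pics/side0.png"); d=np.load("side0.npy"); Q=cloud("side",d)
for v in range(286,366,4):
    print(v,p[v,239],B.inv().apply(Q[v,239]-C).round(4), B.inv().apply(Q[v,236]-C).round(4))
E
```

```text
286 [168 173 176] [-0.0034 -0.0671  0.0866] [ 0.0011 -0.0682  0.0857]
290 [ 71 199 223] [-0.006  -0.0333  0.1098] [-0.0017 -0.0346  0.1086]
294 [ 87 135 151] [-0.0069 -0.0197  0.115 ] [-0.0026 -0.0216  0.1133]
298 [91 96 94] [-0.0072 -0.0124  0.1146] [-0.0031 -0.0126  0.1145]
302 [ 53 146 169] [-0.0071 -0.009   0.1105] [-0.0031 -0.0096  0.1101]
306 [ 77 201 224] [-0.0075 -0.0014  0.1106] [-0.0033 -0.0029  0.1092]
310 [ 75 199 222] [-0.0077  0.0052  0.1099] [-0.0037  0.0049  0.1097]
314 [ 74 199 223] [-0.008   0.0126  0.11  ] [-0.004   0.0116  0.1092]
318 [ 72 193 218] [-0.0107  0.0445  0.1357] [-0.0071  0.0446  0.1359]
322 [ 74 198 222] [-0.0111  0.0514  0.136 ] [-0.0075  0.0515  0.1362]
326 [ 72 198 221] [-0.0115  0.06    0.1384] [-0.0079  0.0595  0.138 ]
330 [ 72 198 221] [-0.0117  0.0655  0.1376] [-0.0081  0.0639  0.136 ]
334 [ 52 149 175] [-0.0118  0.0698  0.1356] [-0.0083  0.0698  0.1357]
338 [ 36 111 131] [-0.0116  0.0712  0.1304] [-0.008   0.0702  0.1294]
342 [ 33 110 133] [-0.0111  0.0699  0.1221] [-0.0077  0.0705  0.1229]
346 [ 32 109 130] [-0.0109  0.0714  0.1169] [-0.0074  0.0711  0.1167]
350 [ 36 111 132] [-0.0105  0.0704  0.1087] [-0.0069  0.0706  0.1091]
354 [ 32 107 130] [-0.0101  0.0701  0.1012] [-0.0066  0.0709  0.1023]
358 [ 35 111 133] [-0.0098  0.0704  0.0944] [-0.0061  0.0699  0.0939]
362 [ 53 132 155] [-0.0096  0.0728  0.09  ] [-0.0059  0.0718  0.0889]
```

The depth profile puts the grip's near face at y≈70 mm, so its centre is near 57 mm, and the tip projections match the pads. I'm descending now, then pinching.

Emit:
carry_out --plan '[[[-0.002, -0.0016, 0.06, 0, 0, 0, -0.3], [-0.002, -0.0016, 0.1, 0, 0, 0, -0.3], [-0.002, -0.0016, 0.131, 0, 0, 0, -0.3], [-0.002, -0.0016, 0.131, 0, 0, 0, -0.3], [-0.002, -0.0016, 0.131, 0, 0, 0, -0.3], [-0.002, -0.0016, 0.131, 0, 0, 0, 1], [-0.002, -0.0016, 0.131, 0, 0, 0, 1], [-0.002, -0.0016, 0.131, 0, 0, 0, 1], [-0.002, -0.0016, 0.131, 0, 0, 0, 1], [-0.002, -0.0016, 0.131, 0, 0, 0, 1], [-0.002, -0.0016, 0.131, 0, 0, 0, 1], [-0.002, -0.0016, 0.131, 0, 0, 0, 1], [-0.002, -0.0016, 0.131, 0, 0, 0, 1]]]' --squeeze 30

```text
clock: 2.5
tool_pos: [0.4985, 0.3169, 0.1165]
eef_rot: [1.857, 2.533, 0.003]
force: [-0.8, -0.3, 5.4]
grip_width: 0.0113
```

```bash
python3 - <<'E'
from h import *
print(inbox()); T=tool('x'); i=inbox()[0]
print(go([i[0],.0885,i[2]],T)); print(T.as_matrix().round(3))
E
```

```text
(array([-0.0096,  0.0554,  0.1215]), array([-0.77, -0.3 ,  5.35]), 0.0113, 2.5)
[ 0.0662 -0.      0.0001  0.0003 -0.     -0.0001]
[[-0.301  0.954  0.   ]
 [ 0.954  0.301  0.   ]
 [ 0.     0.    -1.   ]]
```

Emit:
carry_out --plan '[[[0.01, 0, 0, 0, 0, 0, 1], [0.02, 0, 0, 0, 0, 0, 1], [0.03, 0, 0, 0, 0, 0, 1], [0.04, 0, 0, 0, 0, 0, 1], [0.05, 0, 0, 0, 0, 0, 1], [0.056, 0, 0, 0, 0, 0, 1], [0.062, 0, 0, 0, 0, 0, 1], [0.064, 0, 0, 0, 0, 0, 1], [0.064, 0, 0, 0, 0, 0, 1], [0.064, 0, 0, 0, 0, 0, 1], [0.064, 0, 0, 0, 0, 0, 1]]]'

```text
clock: 3.42
tool_pos: [0.4894, 0.3468, 0.1165]
eef_rot: [1.856, 2.532, 0.002]
force: [2.0, -2.9, 4.6]
grip_width: 0.0117
```

```bash
python3 - <<'E'
from h import *
print(inbox())
p,d=imaging.grab_frame("side"); Q=B.inv().apply((cloud("side",d)-C).reshape(-1,3)).reshape(*d.shape,3)
hsv=cv2.cvtColor(p,cv2.COLOR_BGR2HSV)
y=(hsv[...,0]>20)&(hsv[...,0]<35)&(hsv[...,1]>150)&(abs(Q[...,0]+.01)<.015)&(abs(Q[...,1])<.13)&(Q[...,2]>.095)
print("front face y",np.percentile(Q[y][:,1],[1,50,90,98]), y.sum())
cv2.imwrite("pics/p3.png",cv2.resize(p[180:420,130:330],(500,600)))
E
```

```text
(array([-0.0094,  0.0866,  0.1215]), array([ 2.02, -2.91,  4.55]), 0.0117, 3.4167)
front face y [0.03918265 0.10029609 0.10218398 0.10499195] 529
```

View pics/p3.png

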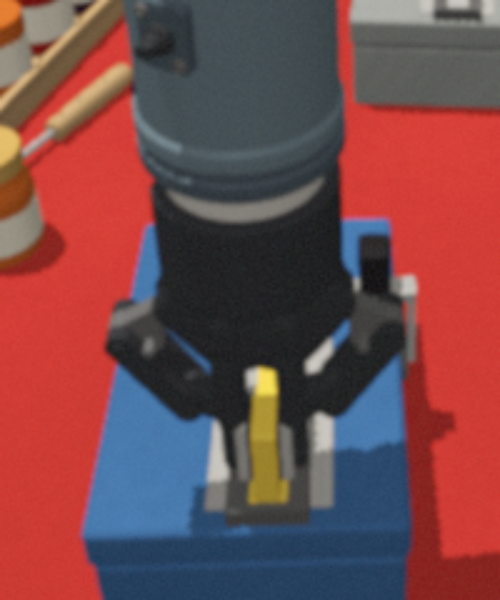

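The tab's near face is now at about 102 mm, so the grip is at about 88 mm, essentially at its stop and gripped at (265,440). The latch is still down. Releasing and going up.

Emit:
carry_out --plan '[[[0.064, 0, 0, 0, 0, 0, -0.3], [0.064, 0, 0, 0, 0, 0, -0.3], [0.064, 0, 0, 0, 0, 0, -0.3], [0.064, 0, 0, 0, 0, 0, -0.3], [0.064, 0, 0, 0, 0, 0, -0.3], [0.064, 0, -0.05, 0, 0, 0, -0.3], [0.064, 0, -0.1, 0, 0, 0, -0.3], [0.064, 0, -0.16, 0, 0, 0, -0.3], [0.064, 0, -0.16, 0, 0, 0, -0.3], [0.064, 0, -0.16, 0, 0, 0, -0.3], [0.064, 0, -0.16, 0, 0, 0, -0.3]]]'

```text
clock: 4.38
tool_pos: [0.4785, 0.377, 0.1949]
eef_rot: [-1.858, -2.533, 0.001]
force: [0.2, -0.8, -0.0]
grip_width: 0.0554
```

```bash
python3 - <<'E'
from h import *
print(inbox()); T=tool('y'); print(go([-.064,-.030,.195],T),manip.state()['q'].round(2))
E
```

```text
(array([-0.0106,  0.1187,  0.1999]), array([ 0.21, -0.85, -0.02]), 0.0554, 4.3833)
[-2.975e-01 -1.065e-01  9.800e-03 -0.000e+00  1.000e-04  2.499e-01] [ 0.48  0.4   1.46 -0.    1.28  0.18]
```

My mistake: those rows repeated the 0.064 shift as a new one, so the tool went another 32 mm to +y while releasing. It ran against the stop, and only lightly. The tab needs rechecking. Next, move over the latch grip.

Emit:
carry_out --plan '[[[-0.08, -0.03, 0, 0, 0, 0.0625, -0.3], [-0.16, -0.06, 0, 0, 0, 0.125, -0.3], [-0.24, -0.09, 0, 0, 0, 0.1875, -0.3], [-0.2975, -0.1065, 0.01, 0, 0, 0.25, -0.3], [-0.2975, -0.1065, 0.01, 0, 0, 0.25, -0.3], [-0.2975, -0.1065, 0.01, 0, 0, 0.25, -0.3], [-0.2975, -0.1065, 0.01, 0, 0, 0.25, -0.3], [-0.2975, -0.1065, 0.01, 0, 0, 0.25, -0.3], [-0.2975, -0.1065, 0.01, 0, 0, 0.25, -0.3], [-0.2975, -0.1065, 0.01, 0, 0, 0.25, -0.3], [-0.2975, -0.1065, 0.01, 0, 0, 0.25, -0.3], [-0.2975, -0.1065, 0.01, 0, 0, 0.25, -0.3], [-0.2975, -0.1065, 0.01, 0, 0, 0.25, -0.3], [-0.2975, -0.1065, 0.01, 0, 0, 0.25, -0.3], [-0.2975, -0.1065, 0.01, 0, 0, 0.25, -0.3], [-0.2975, -0.1065, 0.01, 0, 0, 0.25, -0.3], [-0.2975, -0.1065, 0.01, 0, 0, 0.25, -0.3]]]'

```text
clock: 5.8
tool_pos: [0.4723, 0.2196, 0.1898]
eef_rot: [3.105, 0.481, -0.002]
force: [-0.2, 0.5, -0.1]
grip_width: 0.0557
```

```bash
python3 - <<'E'
from h import *
print(inbox(),manip.state()['q'].round(2)); T=tool('y'); print(go([-.064,-.030,.121],T)); print((B.inv()*T).as_matrix().round(2))
p,d=imaging.grab_frame("side"); Q=B.inv().apply((cloud("side",d)-C).reshape(-1,3)).reshape(*d.shape,3)
hsv=cv2.cvtColor(p,cv2.COLOR_BGR2HSV)
y=(hsv[...,0]>20)&(hsv[...,0]<35)&(hsv[...,1]>150)&(abs(Q[...,0]+.01)<.015)&(abs(Q[...,1])<.13)&(Q[...,2]>.095)
print("front face y",np.percentile(Q[y][:,1],[1,50,90,98]), y.sum())
k=(p.max(-1)<60)&(abs(Q[...,0]+.064)<.02)&(abs(Q[...,1]+.03)<.02)&(abs(Q[...,2]-.118)<.02)
print(k.sum(),np.percentile(Q[k],[2,50,98],axis=0) if k.any() else '')
cv2.imwrite("pics/p4.png",cv2.resize(p[150:390,130:330],(500,600)))
E
```

```text
(array([-0.0639, -0.0295,  0.1948]), array([-0.21,  0.46, -0.13]), 0.0557, 5.8) [ 0.22  0.25  1.69 -0.    1.2   1.48]
[-0.      0.001   0.1476 -0.      0.0002  0.0002]
[[ 1.  0.  0.]
 [ 0. -1.  0.]
 [ 0.  0. -1.]]
front face y [-0.01172418  0.08129264  0.10159805  0.10224291] 845
260 [[-0.06953174 -0.03517643  0.10708327]
 [-0.06262568 -0.02122075  0.12700885]
 [-0.05468523 -0.0193862   0.13485293]]
```

View pics/p4.png

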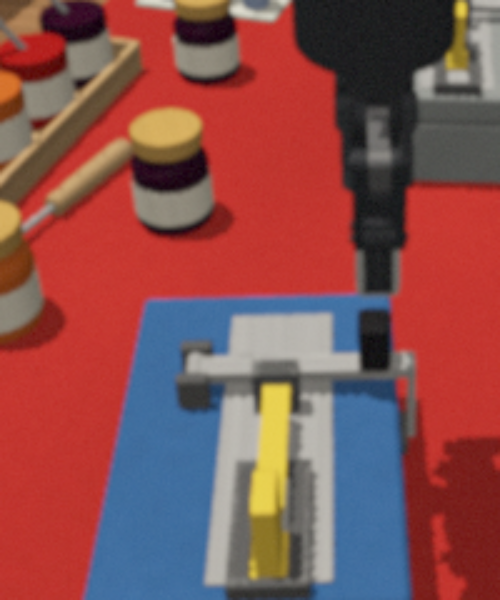

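The tab face is at 102 mm, so the grip is at 89 mm, on its stop, and the bolt end (275,385) is short of the bar. The fingers (378,270) hang right over the black grip (374,340). Descend and pinch.

Emit:
carry_out --plan '[[[0, 0, 0.07, 0, 0, 0, -0.3], [0, 0, 0.12, 0, 0, 0, -0.3], [0, 0, 0.148, 0, 0, 0, -0.3], [0, 0, 0.148, 0, 0, 0, -0.3], [0, 0, 0.148, 0, 0, 0, -0.3], [0, 0, 0.148, 0, 0, 0, 1], [0, 0, 0.148, 0, 0, 0, 1], [0, 0, 0.148, 0, 0, 0, 1], [0, 0, 0.148, 0, 0, 0, 1], [0, 0, 0.148, 0, 0, 0, 1], [0, 0, 0.148, 0, 0, 0, 1], [0, 0, 0.148, 0, 0, 0, 1]]]' --squeeze 40

```text
clock: 6.85
tool_pos: [0.4744, 0.2176, 0.1181]
eef_rot: [3.101, 0.479, 0.005]
force: [1.4, -11.9, 3.2]
grip_width: 0.0193
```

```bash
python3 - <<'E'
from h import *
i=inbox(); print(i); g=i[0]; h=np.array([.036,-.03,.099]); r=g-h
tilt=.0
for th in np.linspace(.1,1.6,16):
    d=R.from_euler('y',th).apply(r)-r; print(round(th,2),(d*[1,-1,-1]/.5).round(3), (h+r+d).round(3))
E
```

```text
(array([-0.0626, -0.032 ,  0.1231]), array([  1.42, -11.86,   3.17]), 0.0193, 6.85)
0.1 [ 0.006 -0.    -0.019] [-0.06  -0.032  0.133]
0.2 [ 0.014 -0.    -0.038] [-0.056 -0.032  0.142]
0.3 [ 0.023 -0.    -0.056] [-0.051 -0.032  0.151]
0.4 [ 0.034 -0.    -0.073] [-0.045 -0.032  0.16 ]
0.5 [ 0.047 -0.    -0.089] [-0.039 -0.032  0.167]
0.6 [ 0.062 -0.    -0.103] [-0.032 -0.032  0.175]
0.7 [ 0.077 -0.    -0.116] [-0.024 -0.032  0.181]
0.8 [ 0.094 -0.    -0.127] [-0.015 -0.032  0.187]
0.9 [ 0.112 -0.    -0.136] [-0.006 -0.032  0.191]
1.0 [ 0.131 -0.    -0.144] [ 0.003 -0.032  0.195]
1.1 [ 0.151 -0.    -0.149] [ 0.013 -0.032  0.198]
1.2 [ 0.171 -0.    -0.153] [ 0.023 -0.032  0.2  ]
1.3 [ 0.191 -0.    -0.155] [ 0.033 -0.032  0.2  ]
1.4 [ 0.211 -0.    -0.154] [ 0.043 -0.032  0.2  ]
1.5 [ 0.231 -0.    -0.152] [ 0.053 -0.032  0.199]
1.6 [ 0.251 -0.    -0.148] [ 0.063 -0.032  0.197]
```

Emit:
carry_out --plan '[[[0, 0.003, 0, 0, 0, 0, 1], [0.0, 0.004, 0, 0, 0, 0, 1], [0.003, 0.004, -0.01, 0, 0, 0, 1], [0.006, 0.004, -0.019, 0, 0, 0, 1], [0.01, 0.004, -0.029, 0, 0, 0, 1], [0.014, 0.004, -0.038, 0, 0, 0, 1], [0.018, 0.004, -0.047, 0, 0, 0, 1], [0.023, 0.004, -0.056, 0, 0, 0, 1], [0.028, 0.004, -0.065, 0, 0, 0, 1], [0.034, 0.004, -0.073, 0, 0, 0, 1], [0.04, 0.004, -0.081, 0, 0, 0, 1], [0.047, 0.004, -0.089, 0, 0, 0, 1], [0.054, 0.004, -0.096, 0, 0, 0, 1], [0.062, 0.004, -0.103, 0, 0, 0, 1], [0.062, 0.004, -0.103, 0, 0, 0, 1], [0.062, 0.004, -0.103, 0, 0, 0, 1]]]'

```text
clock: 8.18
tool_pos: [0.5013, 0.226, 0.1676]
eef_rot: [3.103, 0.478, -0.007]
force: [-2.7, -6.4, 0.5]
grip_width: 0.0193
```

```bash
python3 - <<'E'
from h import *
print(inbox(), manip.state()['wrist_torque'].round(2))
p,d=imaging.grab_frame("side")
cv2.imwrite("pics/p5.png",cv2.resize(p[150:390,130:330],(500,600)))
E
```

```text
(array([-0.0344, -0.0321,  0.1726]), array([-2.74, -6.41,  0.54]), 0.0193, 8.1833) [-1.02  0.78  0.02]
```

View pics/p5.png

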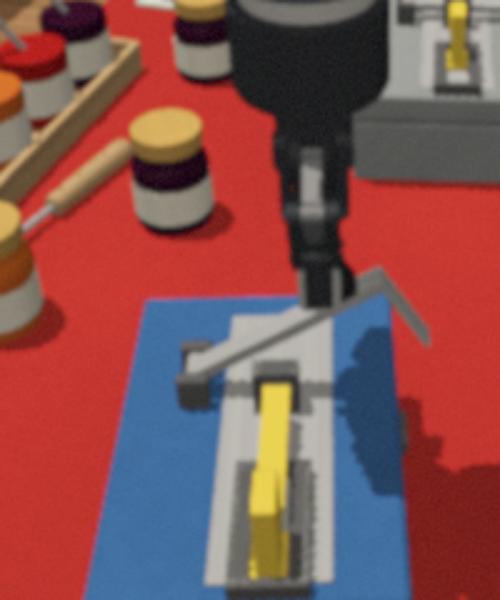

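The latch is at about 0.55 rad, held by its black grip (320,285), and the tab hasn't moved. Continuing the arc.

Emit:
carry_out --plan '[[[0.007, 0.002, -0.007, 0, 0, 0, 1], [0.015, 0.003, -0.013, 0, 0, 0, 1], [0.023, 0.003, -0.019, 0, 0, 0, 1], [0.032, 0.003, -0.024, 0, 0, 0, 1], [0.041, 0.003, -0.029, 0, 0, 0, 1], [0.05, 0.003, -0.033, 0, 0, 0, 1], [0.059, 0.003, -0.037, 0, 0, 0, 1], [0.069, 0.003, -0.041, 0, 0, 0, 1], [0.079, 0.003, -0.044, 0, 0, 0, 1], [0.089, 0.003, -0.046, 0, 0, 0, 1], [0.099, 0.003, -0.048, 0, 0, 0, 1], [0.109, 0.003, -0.05, 0, 0, 0, 1], [0.119, 0.003, -0.051, 0, 0, 0, 1], [0.129, 0.003, -0.052, 0, 0, 0, 1], [0.139, 0.003, -0.052, 0, 0, 0, 1], [0.149, 0.003, -0.051, 0, 0, 0, 1], [0.159, 0.003, -0.05, 0, 0, 0, 1], [0.169, 0.003, -0.049, 0, 0, 0, 1], [0.179, 0.003, -0.047, 0, 0, 0, 1], [0.179, 0.003, -0.047, 0, 0, 0, 1]]]'

```text
clock: 9.9
tool_pos: [0.5899, 0.2541, 0.1925]
eef_rot: [-3.103, -0.479, -0.004]
force: [-1.2, 2.7, 4.3]
grip_width: 0.0194
```

```bash
python3 - <<'E'
from h import *
print(inbox(), manip.state()['wrist_torque'].round(2))
ims=[imaging.grab_frame(n)[0] for n in("side","top")]
cv2.imwrite("pics/p6.png",np.hstack([cv2.resize(ims[0][130:370,130:330],(400,480)),cv2.resize(ims[1][130:290,60:193],(400,480))]))
E
```

```text
(array([ 0.0585, -0.0321,  0.1975]), array([-1.17,  2.7 ,  4.33]), 0.0194, 9.9) [0.26 0.54 0.04]
```

View pics/p6.png

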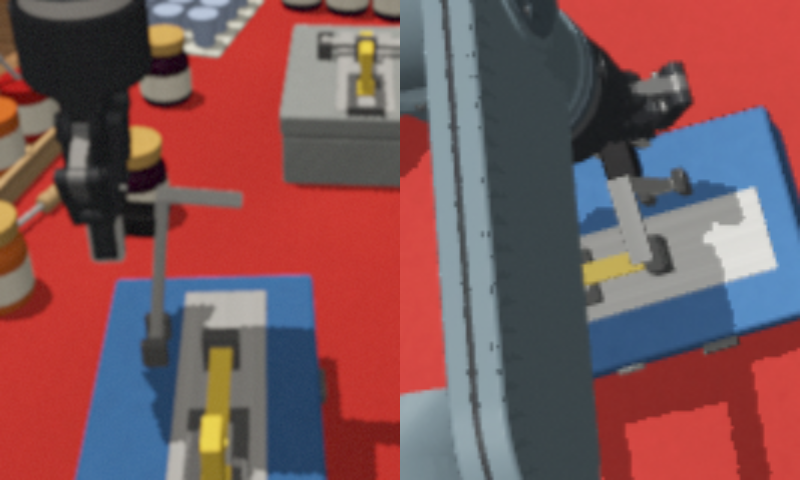

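The bar stands upright in the side view: hinge (155,350) to top (165,195). The grip is still in the fingers. Opening in place, then straight up.

Emit:
carry_out --plan '[[[0, 0, 0, 0, 0, 0, -0.5], [0, 0, 0, 0, 0, 0, -0.5], [0, 0, 0, 0, 0, 0, -0.5], [0, 0, 0, 0, 0, 0, -0.5], [0, 0, 0, 0, 0, 0, -0.5], [0, 0, 0, 0, 0, 0, -0.5], [0, 0, -0.03, 0, 0, 0, -0.5], [0, 0, -0.07, 0, 0, 0, -0.5], [0, 0, -0.12, 0, 0, 0, -0.5], [0, 0, -0.17, 0, 0, 0, -0.5], [0, 0, -0.22, 0, 0, 0, -0.5], [0, 0, -0.24, 0, 0, 0, -0.5], [0, 0, -0.24, 0, 0, 0, -0.5], [0, 0, -0.24, 0, 0, 0, -0.5], [0, 0, -0.24, 0, 0, 0, -0.5]]]'

```text
clock: 11.25
tool_pos: [0.5879, 0.2525, 0.3092]
eef_rot: [3.105, 0.478, -0.005]
force: [0.0, -0.5, 0.2]
grip_width: 0.0639
```

```bash
python3 - <<'E'
from h import *
print(inbox())
p,d=imaging.grab_frame("side"); Q=B.inv().apply((cloud("side",d)-C).reshape(-1,3)).reshape(*d.shape,3)
hsv=cv2.cvtColor(p,cv2.COLOR_BGR2HSV)
y=(hsv[...,0]>20)&(hsv[...,0]<35)&(hsv[...,1]>150)&(abs(Q[...,0]+.01)<.015)&(abs(Q[...,1])<.13)&(Q[...,2]>.095)
print("tab face y",np.percentile(Q[y][:,1],[90,98]))
k=(abs(Q[...,1]+.03)<.02)&(Q[...,2]>.12)&(Q[...,2]<.21)&(abs(Q[...,0]-.036)<.01)
P=Q[k]; f=np.polyfit(P[:,2],P[:,0],1); print("bar lean x/z",f,len(P),"latch angle",np.pi/2+np.arctan(f[0]))
cv2.imwrite("pics/p7.png",cv2.resize(p[130:370,130:330],(400,480)))
E
```

```text
(array([ 0.0562, -0.0329,  0.3142]), array([ 0.01, -0.53,  0.18]), 0.0639, 11.25)
tab face y [0.10156589 0.10217921]
bar lean x/z [0.05108438 0.02494753] 526 latch angle 1.6218363441892203
```

View pics/p7.png

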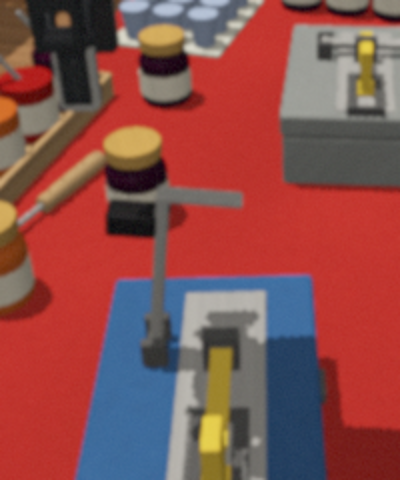

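The latch is upright and free: bar (160,190–360), black grip (132,217). The fingers (75,80) are well clear, the tab is still at its stop, and the grey box hasn't moved. Handing in.

```bash
python3 -c "
from plant import job,manip
print(job.hand_in(), manip.state()['clock'])"
```

```text
the job is handed in; nothing more can be done
the job is handed in; nothing more can be done
```

The blue cash box is unlocked and the job is handed in, at about 11.3 s on the robot's clock. I slid its yellow tab to the stop, then lifted the latch by its black grip until the bar stood upright. After that I let go and moved straight up, clear of the box.

**Last checks:**
- **Tab:** the near face measured 102 mm, so the grip is at about y = 89 mm (76 mm needed). The latch was still down when the tab was slid clear.
- **Latch:** it stands at about 1.6 rad by the depth fit (1.2 rad needed). I took one last picture after releasing it and did not measure its speed.
- **Robot:** the fingers were well clear and the force reading was about 0.5 N.
- **Grey box:** I never went near it, and it looked unmoved in the pictures.

**What went wrong or disagreed:**
- **Repeated shift:** when releasing the tab, I commanded the 32 mm slide a second time by mistake. The fingers slid off along the grip towards +y, with the tab against its stop. The readings and pictures afterwards showed no harm, but I did not record the peak force in that moment.
- **Camera offset:** the two cameras disagreed by about 5 mm on the box's y position, so I used the middle value. That left about 2 mm of sideways offset at the latch grip and a side force of about 12 N, which I partly corrected.

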